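# Find the loaded weight can

### The arm

A 7-joint arm with a two-finger parallel gripper is mounted at the origin on a cart in front of the work surface, level with it; the furniture and walls round the work are solid. World frame = base frame: x ahead of the robot, y to its left, z up, the work surface at z = 0. Lengths are in m, angles in degrees, forces in N, time in s.
With the tool pointing down it reaches from about 0.425 to 0.825 m from the base axis. Payload 3.6 kg.
Tool frame: the origin (TCP) lies midway between the tips of the shut fingers; the grasp point (between the pads) lies 19 mm behind it; z points along the fingers, y is the line along which they close (so a half turn about z gives the same grasp; the last joint's range is limited). The gripper opens to 85 mm and grips with 20 to 120 N. Pads are 22 mm wide; open, the fingers measure 114 mm over their backs; the gripper's body (76 mm by 85 mm) begins 54 mm behind the grasp point. The pads swing forward as they close: fully open they stand 13 mm farther back than shut.
Start: joints at [62.997, 35.231, -0.722, 81.555, 0.464, 63.22, -2.315], TCP at [0.28, -0.587, 0.231] pointing down, gripper open.
Joint ranges: [-178.69, 178.69], [-17.37, 117.87], [-77.05, 75.6], [15.02, 138.74], [-78.02, 258.01], [0.78, 113.62], [-162.83, 162.83]. Speed limits (degrees/s): [159.86, 159.86, 180, 180, 180, 180, 180].

### API

Orientations are given as a 3x3 rotation matrix whose columns are the frame's x, y, z axes.
In Python, from rig import status, get_image, hand_in gives the robot as it stands.
- The arm moves only by the tool step_arm, never from a script. Its argument "plan" is a list of rows, each an object of numbers: "fingers": the closure, from -1 (fully open) to 1 (shut); "tx", "ty", "tz": the shift along the tool's x, y, z as a fraction of full scale; "turn": the turn about the tool's z as a fraction of full scale. A call has exactly 8 rows; each row shifts and turns the commanded pose from where the row before left it, along the tool's axes as they then stand; what a row does not reach is not made up. Full scale, the value 1, is 100 mm for a shift and 1.5 rad for a turn. A row lasts 1/10 s, in which the tool goes at most 50 mm and 8.59 degrees, less where a joint would pass 70% of its speed; a pose out of reach is approached as far as the arm can. A call with a number of a shift or a turn outside -1 to 1 is refused whole. A call with a gripper value outside its range is refused whole. The fingers move at their own pace and stop on an object; "newtons" is the grip in N (left out, the last holds). Time passes only in rows, so rows that do not move let the fingers close, or fill a call up. It gives the time, the measured TCP pose, the force, the opening and the grip force at its end, in the units of the state.
- status.state(): the state, without advancing time (a new reading comes with each control period).
- get_image(name): name is "side" or "top" or "wrist"; returns a dict with "pixels" (420x560x3 uint8, red, green, blue), "K" (3x3 intrinsics, pixels), "dist_coeffs" ([k1, k2, p1, p2, k3] as OpenCV has them; the pictures are not rectified), "T" (4x4, takes a point from camera to world coordinates); the wrist camera has in their place "mount" (4x4, takes a point from camera to tool coordinates, whose origin is the TCP and whose axes are the flange's). Camera axes: x right, y down, z forward; pixel columns grow to the right and rows downward; lengths in m; the calibration is good to about 2 mm. A picture is of the moment at which its call begins: read the wrist's pose just before it. There is no depth.
- hand_in(): hands the job in; it is judged then, once.
The state is a dict: "clock": time; "q": joint angles; "qvel": joint speeds; "effort": joint torques, N m; "ee_pos": TCP position; "orientation": TCP orientation; "ft_force": force on the tool from outside, world axes, zero at the start; "ft_torque": the same for the moment, N m; "grip_width": finger opening in m; "finger_force": force on a finger pad.
Only numpy, scipy, OpenCV 4.12 (cv2) and the standard library are available. Lean on these libraries where they do the work, as an engineer would, in place of code of your own. Each camera call takes 0.05 s, during which the arm holds its last target. There are 200 camera calls.

### The job

The white cover hides a box with two identical metal cans: one still has its steel check weight shut up inside, the other is empty. Lift the cover straight off and set it down on the bench beside the box, right way up; then lift each can clear of its well in turn to feel which is heavier, put the lighter one back down in a well, and finish while still holding the heavier one upright and steady above the open box, its foot a hand's breadth (10 cm) or more higher than the box. Do not disturb the other things on the bench.

Things in the scene. Friction and masses are not known exactly. Their poses are not given: they have to be found in the camera images.
- kit: Low two-well storage box, without its cover; it does not slide. Origin: centre of its underside, on the bench; z up, y along its long side. Black foot 104 x 214 mm, top (ledge) at 12 mm; on it a grey block 84 (x) x 194 (y) mm whose top is 46 mm above the bench. Two round wells, 49 mm in diameter and 30 mm deep (floor 16 mm above the bench), 110 mm apart along y.
- well_1 (a point): Centre of the mouth of the well at the box's +y end, 46 mm above the bench, 30 mm above the well's floor.
- well_2 (a point): Centre of the mouth of the well at the box's -y end, 46 mm above the bench.
- cover: White loose cover, 0.2 to 0.25 kg: a box open below, 94 (x) x 204 (y) x 90 mm high outside with a small lip at the rim, 3 mm walls; it slips over the grey block with 2 mm of play and stands on the ledge, over both cans (raise it at least 85 mm to clear them). On top, 90 mm up, a steel bar handle on two posts. Origin: centre of its open rim plane; z up, y along its long side.
- cover_handle (a point): Middle of the steel bar of the cover's handle, 116 mm above the rim (26 mm above the cover's top). The bar is 14 mm wide (cover x), 12 mm high, 100 mm long (cover y), on posts 80 mm apart.
- can_a: One of two identical closed aluminium cans, round, 44 mm in diameter and 76 mm high, standing in a well with its upper 46 mm free above the grey block. Origin: centre of its underside; z up. One can is empty (about 0.15 to 0.22 kg), the other holds a weight and is at least 0.15 kg heavier; which of them it is cannot be seen and varies.
- can_b: The other can, the same in size and looks.
- amber_bottle: Bystander: square brown bottle 43 x 43 x 84 mm, behind the box. Origin under its centre.
- sample_jar: Bystander: clear jar with a pale lid, 45 mm in diameter, 50 mm high, behind the box. Origin under its centre.
- marker_pen: Bystander: marker lying in front of the box, 24 x 116 (y) x 21 mm. Origin under its centre.
- kit_carton: Bystander: small red carton lying in front of the box, 37 x 63 (y) x 15 mm. Origin under its centre.
- glass_beaker: Bystander: small glass beaker, 55 mm wide, 69 mm high, right of the box beyond a small white centrifuge. Origin under its centre.
- pipette_small: Bystander: pipette lying near the front edge at the left, 38 x 167 (y) x 27 mm. Beyond these, fixed: an analyser at the left (its near corner about x 0.4 to 0.6, y above 0.42), the mini centrifuge about x 0.44 to 0.6, y -0.28 to -0.12, and a tray behind x 0.68. Origin under its centre.

How it is judged (in metres and radians):
On the way, in this order (a step that is already met when the one before it is completed fails the run):
1. the cover has been taken off and stands right way up on the bench beside the box, let go (height (world z) of cover below 0.006 m and angle between cover's own z axis and vertical below 0.1 rad and horizontal distance between cover and kit above 0.1 m and contact force between cover and the fingers below 0.1 N and contact force between cover and kit below 0.1 N and linear speed of cover below 0.02 m/s), for 0.2 s.
2. the lighter can has been lifted clear of its well by the gripper, while the heavier one stands let go (((height (world z) of can_a above 0.055 m and contact force between can_a and kit below 0.05 N and contact force between can_a and the fingers above 1 N and contact force between can_b and anything else above 2.9 N and contact force between can_b and the fingers below 0.1 N) or (height (world z) of can_b above 0.055 m and contact force between can_b and kit below 0.05 N and contact force between can_b and the fingers above 1 N and contact force between can_a and anything else above 2.9 N and contact force between can_a and the fingers below 0.1 N))), for 0.2 s.
At the end, for the whole second after the job is handed in: The heavier can is held still in the fingers, upright within 10 degrees, within 15 cm of the box's centre, its foot over 135 mm above the bench; the lighter stands upright on the floor of a well (2.9 N at most on the box), let go; the cover stands right way up on the bench off the box, let go (all of step 1 and ((height (world z) of can_a above 0.135 m and angle between can_a's own z axis and vertical below 0.17 rad and horizontal distance between can_a and kit below 0.15 m and contact force between can_a and the fingers above 2 N and linear speed of each of can_a, can_b below 0.02 m/s and contact force between can_a and kit below 0.05 N and contact force between can_a and can_b below 0.05 N and height (world z) of can_b below 0.021 m and angle between can_b's own z axis and vertical below 0.12 rad and horizontal distance between can_b and kit below 0.07 m and contact force between can_b and kit between 0.8 and 2.9 N and contact force between can_b and the fingers below 0.1 N) or (height (world z) of can_b above 0.135 m and angle between can_b's own z axis and vertical below 0.17 rad and horizontal distance between can_b and kit below 0.15 m and contact force between can_b and the fingers above 2 N and linear speed of each of can_b, can_a below 0.02 m/s and contact force between can_b and kit below 0.05 N and contact force between can_b and can_a below 0.05 N and height (world z) of can_a below 0.021 m and angle between can_a's own z axis and vertical below 0.12 rad and horizontal distance between can_a and kit below 0.07 m and contact force between can_a and kit between 0.8 and 2.9 N and contact force between can_a and the fingers below 0.1 N))); the arm keeps its last pose, push and grip.
It fails at once if a bystander on the bench is pushed more than 3 cm or knocked over (distance of any of amber_bottle, sample_jar, marker_pen, kit_carton, glass_beaker, pipette_small from where it was at the start of the episode above 0.03 m or angle between any of amber_bottle, sample_jar, glass_beaker's own z axis and vertical above 0.5 rad).
It also fails if it takes over 70 s, if anything falls off the work surface, if the arm or the gripper's body presses on something with over 40 N, if the wrist force passes 120 N, or if a joint passes its speed limit or range.

## Working session

There is one attempt and no reset: what is moved stays moved. The work goes in short steps, Python scripts to look and compute and a tool call to move; the robot and the scene stay as the last step left them, time stands still between calls to the robot, and variables do not carry over. Pictures are saved under pics/ and viewed, at most 10 in all, crops included, and the job is handed in when it is done.

Besides the shell and the picture viewer there is one more tool, called after ">>>" as name(argument=value, ...) on one line, values as JSON. step_arm: Moves the arm, as the interface text tells. Shift numbers are shares of 100 mm and turn numbers shares of 1.5 rad, none past 1 either way. Its arguments: {"type":"object","properties":{"plan":{"type":"array"},"newtons":{"type":"number"}},"required":["plan"]}

```bash
mkdir -p pics; ls
python3 - <<'E'
from rig import status,get_image
import cv2,numpy as np
s=status.state();print(s)
for n in ("top","side"):
    d=get_image(n);print(n,d["K"],d["dist_coeffs"],d["T"])
    cv2.imwrite(f"pics/{n}0.png",d["pixels"][:,:,::-1])
E
```

```text
pics
{'clock': 0.0, 'q': array([62.99680582, 35.289865  , -0.72237136, 81.64386709,  0.46633706,
       63.21866879, -2.31539267]), 'qvel': array([ 0.02536848, -0.01932394,  0.03011475, -0.02621305, -0.02793002,
        0.00653677,  0.10906865]), 'effort': array([-9.36360520e-04, -4.69212306e+01,  2.59198705e-01, -1.71032846e+01,
        1.00304559e-02,  9.63752798e-03, -5.23686055e-06]), 'ee_pos': array([ 0.27933452, -0.58605108,  0.2301165 ]), 'orientation': array([[ 9.02670452e-01,  4.30330840e-01, -1.19297217e-03],
       [ 4.30332487e-01, -9.02667473e-01,  2.32037128e-03],
       [-7.83298546e-05, -2.60790527e-03, -9.99996596e-01]]), 'ft_force': array([-0.50807622, -0.5210783 ,  0.3152629 ]), 'ft_torque': array([-0.02627756, -0.042372  , -0.01099012]), 'finger_force': 0.0, 'grip_width': 0.08551007738691972}
top [[476.56442938   0.         276.94498711]
 [  0.         476.56442938 209.88945135]
 [  0.           0.           1.        ]] [-0.14162054  0.          0.          0.          0.        ] [[-0.06922549 -0.97538674  0.20935269  0.24815898]
 [-0.99759472  0.06843045 -0.01104757  0.13047694]
 [-0.00355045 -0.20961391 -0.97777779  1.32981341]
 [ 0.          0.          0.          1.        ]]
side [[481.61095985   0.         283.72491489]
 [  0.         481.61095985 211.96977525]
 [  0.           0.           1.        ]] [-0.07205343  0.          0.          0.          0.        ] [[-0.91124305 -0.21174728  0.35326929  0.16296289]
 [-0.4111213   0.41597081 -0.81113967  0.9773672 ]
 [ 0.02480691 -0.88438192 -0.46610432  0.59717691]
 [ 0.          0.          0.          1.        ]]
```

View pics/top0.png

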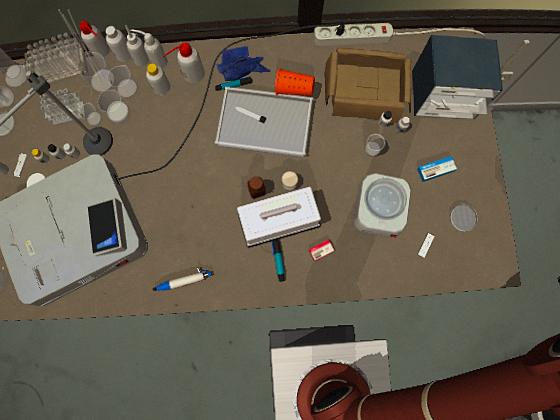

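View pics/side0.png

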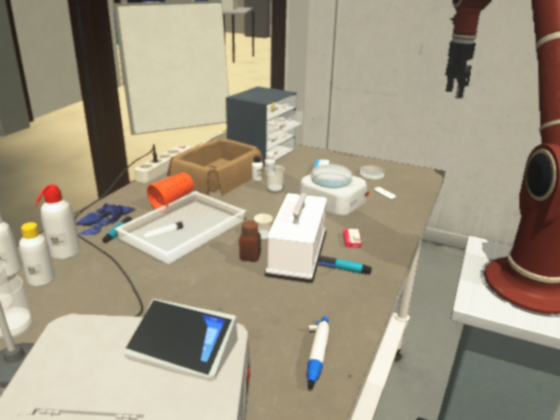

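The top view shows the white cover centred at about (280,215), with its handle from (262,215) to (299,208). The bottle is at (256,186), the jar at (290,179), the marker at (278,260), the carton at (321,250) and the pipette at (183,280). The bench to the left of the box, around (190,215), is free. The side view agrees.

```bash
cat > h.py <<'E'
import cv2,numpy as np
from rig import status,get_image
def ray(d,uv,T=None):
    T=d["T"] if T is None else T
    p=cv2.undistortPoints(np.array(uv,float).reshape(-1,1,2),d["K"],np.array(d["dist_coeffs"])).reshape(-1,2)
    r=np.c_[p,np.ones(len(p))]@T[:3,:3].T
    return T[:3,3],r
def plane(d,uv,z,T=None):
    o,r=ray(d,uv,T); return o+r*((z-o[2])/r[:,2])[:,None]
def wristT(d,s):
    W=np.eye(4);W[:3,:3]=s["orientation"];W[:3,3]=s["ee_pos"];return W@d["mount"]
def blobs(m,amin=30):
    c,_=cv2.findContours(m.astype(np.uint8),cv2.RETR_EXTERNAL,cv2.CHAIN_APPROX_NONE)
    return [k for k in c if cv2.contourArea(k)>amin]
E
python3 - <<'E'
from h import *
d=get_image("top");im=d["pixels"].astype(int)
roi=np.zeros(im.shape[:2],bool);roi[180:250,230:330]=1
m=(im.min(2)>215)&roi
for k in blobs(m,200):
    b=cv2.boxPoints(cv2.minAreaRect(k));print("white",cv2.contourArea(k))
    P=plane(d,b,.102);print(P.mean(0).round(4),P.round(3).tolist(),np.linalg.norm(np.diff(P,axis=0),axis=1))
sub=im[200:222,258:304];
mh=(im.max(2)<213)&(im.min(2)>100)&roi; mh[:200]=0;mh[224:]=0;mh[:,:255]=0;mh[:,305:]=0
for k in blobs(mh,20):
    P=plane(d,cv2.boxPoints(cv2.minAreaRect(k)),.134);print("h",cv2.contourArea(k),P.mean(0).round(4),P.round(3).tolist())
for n,(u,v),z in (("bottle",(256,185),.08),("jar",(290,179),.05),("marker",(278,260),.01),("marker top",(276,241),.01),("marker bottom",(281,280),.01),("carton",(321,250),.01),("pip",(183,280),.01),("pipL",(154,289),.01),("pipR",(213,272),.01),("analyser r",(147,250),.0),("analyser br",(130,262),.05),("cent",(359,205),.05),("trayfront",(217,148),0)):
    print(n,plane(d,[(u,v)],z)[0].round(3))
cv2.imwrite("pics/c0.png",cv2.resize(d["pixels"][160:290,200:340,::-1],None,fx=5,fy=4.6,interpolation=cv2.INTER_CUBIC)[:600])
E
```

```text
white 2418.5
[0.5023 0.1134 0.102 ] [[0.525, 0.221, 0.102], [0.568, 0.024, 0.102], [0.479, 0.007, 0.102], [0.437, 0.201, 0.102]] [0.20111377 0.09044254 0.19822738]
h 281.0 [0.5005 0.1088 0.134 ] [[0.5, 0.165, 0.134], [0.524, 0.057, 0.134], [0.501, 0.053, 0.134], [0.478, 0.16, 0.134]]
bottle [0.589 0.168 0.08 ]
jar [0.607 0.074 0.05 ]
marker [0.389 0.122 0.01 ]
marker top [0.442 0.124 0.01 ]
marker bottom [0.333 0.118 0.01 ]
carton [0.408 0.001 0.01 ]
pip [0.351 0.389 0.01 ]
pipL [0.331 0.471 0.01 ]
pipR [0.368 0.304 0.01 ]
analyser r [0.443 0.492 0.   ]
analyser br [0.405 0.526 0.05 ]
cent [ 0.52  -0.111  0.05 ]
trayfront [0.732 0.279 0.   ]
```

View pics/c0.png

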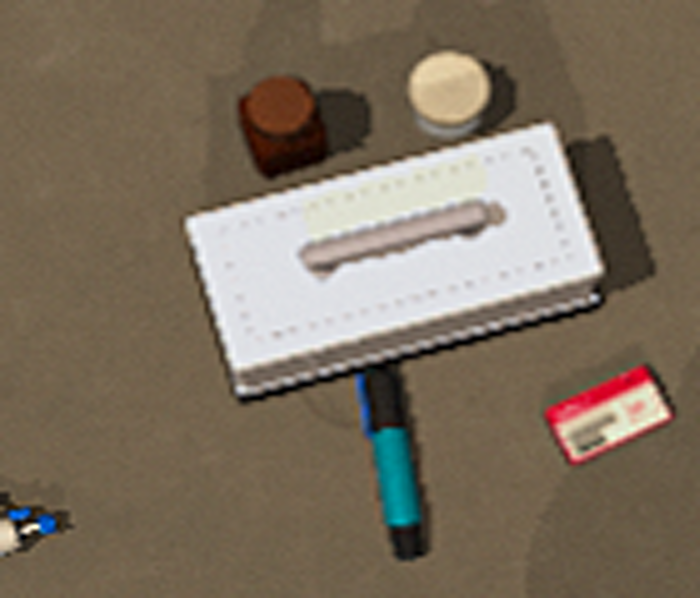

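>>> step_arm(plan=[{"fingers":-1,"turn":-0.099,"tz":-0.06},{"fingers":-1,"turn":-0.099,"tz":-0.06},{"fingers":-1,"turn":-0.099,"tz":-0.06},{"fingers":-1,"turn":-0.099,"tz":-0.06},{"fingers":-1,"turn":-0.099,"tz":-0.06},{"fingers":-1,"turn":-0.099,"tz":-0.06},{"fingers":-1,"turn":-0.099,"tz":-0.06},{"fingers":-1,"turn":-0.099,"tz":-0.06}], newtons=60)

```text
validation failed for argument at $.pl...
```

```bash
cat >> h.py <<'E'
def togo(x,y,z,yaw):
    """tool shifts (units) & turn to reach TCP x,y,z with tool y at world yaw (deg)"""
    s=status.state();R=s["orientation"];p=s["ee_pos"]
    a=np.degrees(np.arctan2(R[1,1],R[0,1]));dy=(yaw-a+90)%180-90
    print("t",round(s["clock"],2),"p",p.round(4),"yaw",a.round(2),"tilt",np.degrees(np.arccos(-R[2,2])).round(2),"w",round(s["grip_width"],4),"F",s["ft_force"].round(2))
    print("shift units",((np.array([x,y,z])-p)@R*10).round(3),"turn",round(-dy/85.944,4))
E
python3 -c "
from h import *
togo(.45,.08,.28,12.3)"
```

```text
t 0.15 p [ 0.2794 -0.5862  0.2304] yaw -64.51 tilt 0.11 w 0.0852 F [0.84 0.22 0.04]
shift units [ 4.407 -5.281 -0.486] turn -0.8937
```

>>> step_arm(plan=[{"fingers":-1,"tx":0,"ty":0,"tz":-0.06,"turn":-0.099},{"fingers":-1,"tx":0,"ty":0,"tz":-0.06,"turn":-0.099},{"fingers":-1,"tx":0,"ty":0,"tz":-0.06,"turn":-0.099},{"fingers":-1,"tx":0,"ty":0,"tz":-0.06,"turn":-0.099},{"fingers":-1,"tx":0,"ty":0,"tz":-0.06,"turn":-0.099},{"fingers":-1,"tx":0,"ty":0,"tz":-0.06,"turn":-0.099},{"fingers":-1,"tx":0,"ty":0,"tz":-0.06,"turn":-0.099},{"fingers":-1,"tx":0,"ty":0,"tz":-0.06,"turn":-0.099}], newtons=60)

```text
clock: 0.95
ee_pos: [0.2794, -0.5865, 0.279]
orientation: [[-0.068, 0.998, -0.001], [0.998, 0.068, 0.001], [0.001, -0.001, -1.0]]
ft_force: [0.8, -1.3, -0.4]
grip_width: 0.085
finger_force: 0.0
```

```bash
python3 -c "
from h import *
togo(.45,.03,.28,12.3)"
```

```text
t 0.95 p [ 0.2794 -0.5865  0.279 ] yaw 3.9 tilt 0.07 w 0.085 F [ 0.81 -1.34 -0.36]
shift units [ 6.035e+00  2.121e+00 -5.000e-03] turn -0.0978
```

>>> step_arm(plan=[{"fingers":-1,"tx":0.38,"ty":0.2,"tz":0,"turn":0},{"fingers":-1,"tx":0.38,"ty":0.2,"tz":0,"turn":0},{"fingers":-1,"tx":0.38,"ty":0.2,"tz":0,"turn":0},{"fingers":-1,"tx":0.38,"ty":0.2,"tz":0,"turn":0},{"fingers":-1,"tx":0.38,"ty":0.2,"tz":0,"turn":0},{"fingers":-1,"tx":0.38,"ty":0.2,"tz":0,"turn":0},{"fingers":-1,"tx":0.38,"ty":0.2,"tz":0,"turn":0},{"fingers":-1,"tx":0.38,"ty":0.2,"tz":0,"turn":0}])

```text
clock: 1.75
ee_pos: [0.4207, -0.2718, 0.2792]
orientation: [[-0.062, 0.998, -0.0], [0.998, 0.062, 0.0], [0.0, -0.0, -1.0]]
ft_force: [1.5, -0.5, -0.0]
grip_width: 0.0851
finger_force: 0.0
```

>>> step_arm(plan=[{"fingers":-1,"tx":0.38,"ty":0.07,"tz":0,"turn":0},{"fingers":-1,"tx":0.38,"ty":0.07,"tz":0,"turn":0},{"fingers":-1,"tx":0.38,"ty":0.07,"tz":0,"turn":0},{"fingers":-1,"tx":0.38,"ty":0.07,"tz":0,"turn":0},{"fingers":-1,"tx":0.38,"ty":0.07,"tz":0,"turn":0},{"fingers":-1,"tx":0.38,"ty":0.07,"tz":0,"turn":0},{"fingers":-1,"tx":0.3,"ty":0.0,"tz":0,"turn":0},{"fingers":-1,"tx":0,"ty":0,"tz":0,"turn":-0.098}])

```text
clock: 2.55
ee_pos: [0.4459, -0.0076, 0.2797]
orientation: [[-0.22, 0.975, 0.0], [0.975, 0.22, 0.002], [0.002, 0.001, -1.0]]
ft_force: [0.4, -1.0, -0.5]
grip_width: 0.0855
finger_force: 0.0
```

Run:
```python
from h import *
togo(.501,.111,.28,12.3)
s=status.state();d=get_image("wrist");T=wristT(d,s);print(d["K"],T.round(3).tolist(),d["dist_coeffs"])
cv2.imwrite("pics/w0.png",d["pixels"][:,:,::-1])
```

```text
t 2.55 p [ 0.4459 -0.0076  0.2797] yaw 12.72 tilt 0.14 w 0.0855 F [ 0.41 -1.01 -0.45]
shift units [1.036 0.798 0.   ] turn 0.0049
[[327.19118076   0.         278.57049773]
 [  0.         327.19118076 213.67594674]
 [  0.           0.           1.        ]] [[0.975, 0.21, 0.068, 0.428], [0.221, -0.927, -0.302, 0.071], [0.0, 0.309, -0.951, 0.422], [0.0, 0.0, 0.0, 1.0]] [-0.0636075  0.         0.         0.         0.       ]
```

View pics/w0.png

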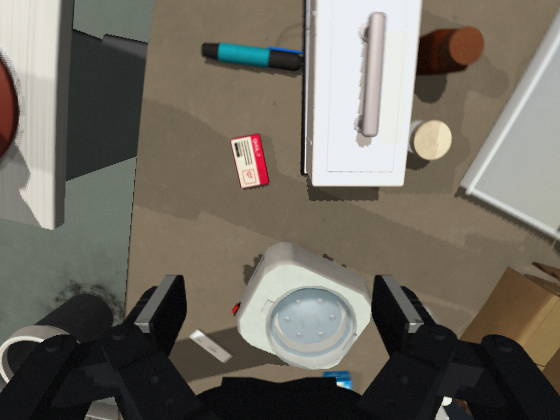

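The wrist view shows the handle from (376,13) to (370,134) on the cover. The marker's tip is close to the cover's front edge, and the bottle and jar stand behind it. I'll measure the handle from this picture.

Run:
```python
from h import *
s=status.state();d=get_image("wrist");T=wristT(d,s)
P=plane(d,[(376,13),(370,134),(367,70),(381,70)],.131,T);print(P.round(4))
v=P[0]-P[1];print("len",np.linalg.norm(v),"yaw",np.degrees(np.arctan2(-v[0],v[1])),"mid",(P[0]+P[1])/2,"w mid",(P[2]+P[3])/2)
togo(.501,.111,.28,12.3)
```

```text
[[0.4875 0.1579 0.131 ]
 [0.5106 0.0651 0.131 ]
 [0.4927 0.1147 0.131 ]
 [0.5041 0.1175 0.131 ]]
len 0.09563210870638891 yaw 14.02881585853376 mid [0.49904972 0.11153957 0.131     ] w mid [0.49843865 0.11609239 0.131     ]
t 2.65 p [ 0.4462 -0.0124  0.2792] yaw 12.12 tilt 0.02 w 0.0858 F [0.42 0.44 0.33]
shift units [ 1.091  0.795 -0.008] turn -0.002
```

>>> step_arm(plan=[{"fingers":-1,"tx":0.27,"ty":0.19,"tz":0,"turn":0},{"fingers":-1,"tx":0.27,"ty":0.19,"tz":0,"turn":-0.006},{"fingers":-1,"tx":0.27,"ty":0.19,"tz":0,"turn":0},{"fingers":-1,"tx":0.28,"ty":0.21,"tz":0.1,"turn":0},{"fingers":-1,"tx":0,"ty":0,"tz":0.3,"turn":0},{"fingers":-1,"tx":0,"ty":0,"tz":0.3,"turn":0},{"fingers":-1,"tx":0,"ty":0,"tz":0.2,"turn":0},{"fingers":-1,"tx":0,"ty":0,"tz":0,"turn":0}])

```text
clock: 3.45
ee_pos: [0.4978, 0.1076, 0.1864]
orientation: [[-0.212, 0.977, -0.007], [0.977, 0.212, -0.003], [-0.001, -0.007, -1.0]]
ft_force: [0.1, 0.9, 0.7]
grip_width: 0.0853
finger_force: 0.0
```

Run:
```python
from h import *
togo(.4995,.111,.111,12.8)
s=status.state();d=get_image("wrist");T=wristT(d,s)
cv2.imwrite("pics/w1.png",d["pixels"][:,:,::-1])
```

```text
t 3.45 p [0.4978 0.1076 0.1864] yaw 12.23 tilt 0.43 w 0.0853 F [0.11 0.92 0.66]
shift units [0.03  0.029 0.754] turn -0.0066
```

View pics/w1.png

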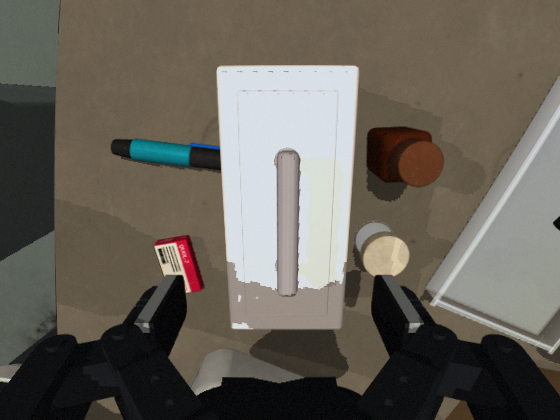

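The bar runs from (288,150) to (287,296), parallel to the tool axis and midway between the fingers.

Run:
```python
from h import *
s=status.state();d=get_image("wrist");T=wristT(d,s)
P=plane(d,[(288,150),(287,296)],.132,T);v=P[0]-P[1];m=P.mean(0);print(P,np.linalg.norm(v),np.degrees(np.arctan2(-v[0],v[1])),m)
togo(m[0],m[1],.111,12.3)
```

```text
[[0.49239884 0.16486222 0.132     ]
 [0.51410618 0.06635782 0.132     ]] 0.1008678545777939 12.427597357646153 [0.50325251 0.11561002 0.132     ]
t 3.55 p [0.5    0.109  0.1895] yaw 12.31 tilt 0.01 w 0.0854 F [ 0.42  0.62 -0.02]
shift units [0.057 0.046 0.785] turn 0.0001
```

>>> step_arm(plan=[{"fingers":-1,"tx":0.057,"ty":0.04,"tz":0.15,"turn":0},{"fingers":-1,"tx":0,"ty":0,"tz":0.2,"turn":0},{"fingers":-1,"tx":0,"ty":0,"tz":0.2,"turn":0},{"fingers":-1,"tx":0,"ty":0,"tz":0.15,"turn":0},{"fingers":-1,"tx":0,"ty":0,"tz":0.08,"turn":0},{"fingers":-1,"tx":0,"ty":0,"tz":0,"turn":0},{"fingers":-1,"tx":0,"ty":0,"tz":0,"turn":0},{"fingers":1,"tx":0,"ty":0,"tz":0,"turn":0}])

```text
clock: 4.35
ee_pos: [0.503, 0.1166, 0.1123]
orientation: [[-0.216, 0.976, 0.002], [0.976, 0.216, 0.001], [0.0, 0.002, -1.0]]
ft_force: [-1.1, 0.0, -0.4]
grip_width: 0.0732
finger_force: 0.0
```

>>> step_arm(plan=[{"fingers":1,"tx":0,"ty":0,"tz":0,"turn":0},{"fingers":1,"tx":0,"ty":0,"tz":0,"turn":0},{"fingers":1,"tx":0,"ty":0,"tz":0,"turn":0},{"fingers":1,"tx":0,"ty":0,"tz":0,"turn":0},{"fingers":1,"tx":0,"ty":0,"tz":0,"turn":0},{"fingers":1,"tx":0,"ty":0,"tz":0,"turn":0},{"fingers":1,"tx":0,"ty":0,"tz":0,"turn":0},{"fingers":1,"tx":0,"ty":0,"tz":0,"turn":0}])

```text
clock: 5.15
ee_pos: [0.5019, 0.1161, 0.1115]
orientation: [[-0.216, 0.976, -0.001], [0.976, 0.216, -0.0], [-0.0, -0.001, -1.0]]
ft_force: [-2.8, 0.2, 4.6]
grip_width: 0.0129
finger_force: 59.3
```

```bash
python3 -c "
from h import *
togo(.503,.1145,.22,12.3);print(status.state()['finger_force'])"
```

```text
t 5.15 p [0.5019 0.1161 0.1115] yaw 12.49 tilt 0.04 w 0.0129 F [-2.78  0.18  4.64]
shift units [-0.018  0.007 -1.085] turn 0.0022
59.32433366775513
```

>>> step_arm(plan=[{"fingers":1,"tx":0,"ty":0,"tz":-0.05,"turn":0},{"fingers":1,"tx":0,"ty":0,"tz":-0.1,"turn":0},{"fingers":1,"tx":0,"ty":0,"tz":-0.15,"turn":0},{"fingers":1,"tx":0,"ty":0,"tz":-0.2,"turn":0},{"fingers":1,"tx":0,"ty":0,"tz":-0.25,"turn":0},{"fingers":1,"tx":0,"ty":0,"tz":-0.25,"turn":0},{"fingers":1,"tx":0,"ty":0,"tz":-0.2,"turn":0},{"fingers":1,"tx":0,"ty":0,"tz":-0.1,"turn":0}])

```text
clock: 5.95
ee_pos: [0.5032, 0.1167, 0.2436]
orientation: [[-0.216, 0.976, 0.004], [0.976, 0.216, 0.001], [0.0, 0.004, -1.0]]
ft_force: [-0.7, -0.5, -2.2]
grip_width: 0.0129
finger_force: 58.6
```

Run:
```python
from h import *
togo(.49,.345,.235,12.3)
d=get_image("top");cv2.imwrite("pics/t1.png",d["pixels"][140:300,140:370,::-1].repeat(3,0).repeat(3,1))
```

```text
t 5.95 p [0.5032 0.1167 0.2436] yaw 12.5 tilt 0.24 w 0.0129 F [-0.72 -0.46 -2.17]
shift units [2.257 0.365 0.088] turn 0.0023
```

View pics/t1.png

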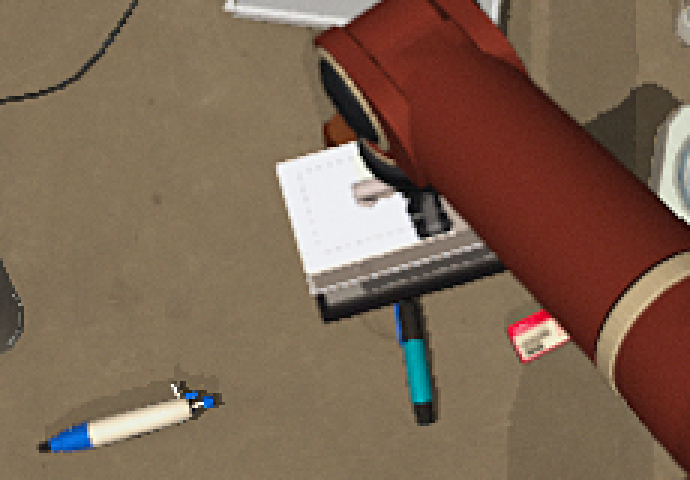

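The cover is 132 mm up and hangs level. The box's black foot shows below it, and the pen and carton haven't moved. I'll move it to (0.54, 0.335) and turn it so its long side runs along x.

>>> step_arm(plan=[{"fingers":1,"tx":0.15,"ty":0.06,"tz":0,"turn":0},{"fingers":1,"tx":0.27,"ty":0.11,"tz":0,"turn":0},{"fingers":1,"tx":0.3,"ty":0.12,"tz":0,"turn":0},{"fingers":1,"tx":0.3,"ty":0.12,"tz":0,"turn":0},{"fingers":1,"tx":0.3,"ty":0.12,"tz":0,"turn":0},{"fingers":1,"tx":0.3,"ty":0.12,"tz":0,"turn":0},{"fingers":1,"tx":0.27,"ty":0.11,"tz":0,"turn":0},{"fingers":1,"tx":0.16,"ty":0.07,"tz":0,"turn":0}])

```text
clock: 6.8
ee_pos: [0.5378, 0.3372, 0.2398]
orientation: [[-0.219, 0.976, -0.002], [0.976, 0.219, 0.001], [0.002, -0.002, -1.0]]
ft_force: [0.1, -0.1, -2.6]
grip_width: 0.0128
finger_force: 58.6
```

>>> step_arm(plan=[{"fingers":1,"tx":0,"ty":0,"tz":0,"turn":-0.05},{"fingers":1,"tx":0,"ty":0,"tz":0,"turn":-0.095},{"fingers":1,"tx":0,"ty":0,"tz":0,"turn":-0.095},{"fingers":1,"tx":0,"ty":0,"tz":0,"turn":-0.095},{"fingers":1,"tx":0,"ty":0,"tz":0,"turn":-0.095},{"fingers":1,"tx":0,"ty":0,"tz":0,"turn":-0.095},{"fingers":1,"tx":0,"ty":0,"tz":0,"turn":-0.095},{"fingers":1,"tx":0,"ty":0,"tz":0,"turn":-0.095}])

```text
clock: 7.6
ee_pos: [0.5387, 0.3337, 0.2398]
orientation: [[-0.963, 0.271, -0.002], [0.271, 0.963, -0.002], [0.001, -0.002, -1.0]]
ft_force: [-0.3, -0.3, -2.4]
grip_width: 0.013
finger_force: 58.7
```

```bash
python3 -c "
from h import *
togo(.54,.335,.0995,90);print(status.state()['q'])"
```

```text
t 7.6 p [0.5387 0.3337 0.2398] yaw 74.28 tilt 0.14 w 0.013 F [-0.27 -0.32 -2.38]
shift units [-0.011  0.019  1.403] turn -0.1829
[ -8.87907796  39.79474441 -46.02504602  82.81578929  29.33654083
  69.95904627  15.89568109]
```

>>> step_arm(plan=[{"fingers":1,"tx":0,"ty":0,"tz":0.1,"turn":0},{"fingers":1,"tx":0,"ty":0,"tz":0.25,"turn":0},{"fingers":1,"tx":0,"ty":0,"tz":0.3,"turn":0},{"fingers":1,"tx":0,"ty":0,"tz":0.3,"turn":0},{"fingers":1,"tx":0,"ty":0,"tz":0.25,"turn":0},{"fingers":1,"tx":0,"ty":0,"tz":0.1,"turn":0},{"fingers":1,"tx":0,"ty":0,"tz":0.05,"turn":0},{"fingers":1,"tx":0,"ty":0,"tz":0.03,"turn":0}])

```text
clock: 8.4
ee_pos: [0.5391, 0.3348, 0.1035]
orientation: [[-0.961, 0.277, 0.0], [0.277, 0.961, 0.001], [-0.0, 0.001, -1.0]]
ft_force: [-0.5, -0.1, -2.4]
grip_width: 0.0127
finger_force: 58.6
```

>>> step_arm(plan=[{"fingers":1,"tx":0,"ty":0,"tz":0.02,"turn":0},{"fingers":1,"tx":0,"ty":0,"tz":0.01,"turn":0},{"fingers":1,"tx":0,"ty":0,"tz":0,"turn":0},{"fingers":1,"tx":0,"ty":0,"tz":0,"turn":0},{"fingers":1,"tx":0,"ty":0,"tz":0,"turn":0},{"fingers":1,"tx":0,"ty":0,"tz":0,"turn":0},{"fingers":1,"tx":0,"ty":0,"tz":0,"turn":0},{"fingers":1,"tx":0,"ty":0,"tz":0,"turn":0}])

```text
clock: 9.2
ee_pos: [0.539, 0.3343, 0.1004]
orientation: [[-0.961, 0.277, 0.0], [0.277, 0.961, 0.0], [-0.0, 0.0, -1.0]]
ft_force: [1.0, -0.3, -2.3]
grip_width: 0.0128
finger_force: 58.6
```

>>> step_arm(plan=[{"fingers":1,"tx":0,"ty":0,"tz":0.01,"turn":0},{"fingers":1,"tx":0,"ty":0,"tz":0.01,"turn":0},{"fingers":1,"tx":0,"ty":0,"tz":0,"turn":0},{"fingers":1,"tx":0,"ty":0,"tz":0,"turn":0},{"fingers":1,"tx":0,"ty":0,"tz":0,"turn":0},{"fingers":1,"tx":0,"ty":0,"tz":0,"turn":0},{"fingers":1,"tx":0,"ty":0,"tz":0,"turn":0},{"fingers":1,"tx":0,"ty":0,"tz":0,"turn":0}])

```text
clock: 10.0
ee_pos: [0.539, 0.3343, 0.0995]
orientation: [[-0.961, 0.277, 0.001], [0.277, 0.961, -0.0], [-0.001, 0.0, -1.0]]
ft_force: [-1.8, -2.2, 5.6]
grip_width: 0.0128
finger_force: 59.6
```

>>> step_arm(plan=[{"fingers":-1,"tx":0,"ty":0,"tz":0,"turn":0},{"fingers":-1,"tx":0,"ty":0,"tz":0,"turn":0},{"fingers":-1,"tx":0,"ty":0,"tz":0,"turn":0},{"fingers":-1,"tx":0,"ty":0,"tz":0,"turn":0},{"fingers":-1,"tx":0,"ty":0,"tz":0,"turn":0},{"fingers":-1,"tx":0,"ty":0,"tz":0,"turn":0},{"fingers":-1,"tx":0,"ty":0,"tz":-0.1,"turn":0},{"fingers":-1,"tx":0,"ty":0,"tz":-0.2,"turn":0}])

```text
clock: 10.8
ee_pos: [0.5382, 0.3335, 0.1276]
orientation: [[-0.961, 0.276, -0.003], [0.276, 0.961, -0.002], [0.002, -0.003, -1.0]]
ft_force: [-0.2, 0.0, -0.6]
grip_width: 0.0857
finger_force: 0.0
```

>>> step_arm(plan=[{"fingers":-1,"tx":0,"ty":0,"tz":-0.25,"turn":0},{"fingers":-1,"tx":0,"ty":0,"tz":-0.3,"turn":0},{"fingers":-1,"tx":0,"ty":0,"tz":-0.3,"turn":0},{"fingers":-1,"tx":0,"ty":0,"tz":-0.2,"turn":0.09},{"fingers":-1,"tx":0,"ty":0,"tz":-0.1,"turn":0.095},{"fingers":-1,"tx":0,"ty":0,"tz":0,"turn":0.095},{"fingers":-1,"tx":0,"ty":0,"tz":0,"turn":0.095},{"fingers":-1,"tx":0,"ty":0,"tz":0,"turn":0.095}])

```text
clock: 11.6
ee_pos: [0.5388, 0.3346, 0.2444]
orientation: [[-0.548, 0.836, 0.001], [0.836, 0.548, 0.001], [0.0, 0.001, -1.0]]
ft_force: [0.3, 0.7, -0.2]
grip_width: 0.0853
finger_force: 0.0
```

Run:
```python
from h import *
togo(.505,.05,.24,12.3);print(status.state()['q'])
d=get_image("top");cv2.imwrite("pics/t2.png",d["pixels"][140:300,140:370,::-1].repeat(3,0).repeat(3,1))
```

```text
t 11.6 p [0.5388 0.3346 0.2444] yaw 33.24 tilt 0.07 w 0.0853 F [ 0.31  0.66 -0.22]
shift units [-2.195 -1.842  0.041] turn 0.2436
[-13.93886132  36.85110544 -35.57069941  82.70046551  22.1817839
  67.45830448 -19.33771392]
```

View pics/t2.png

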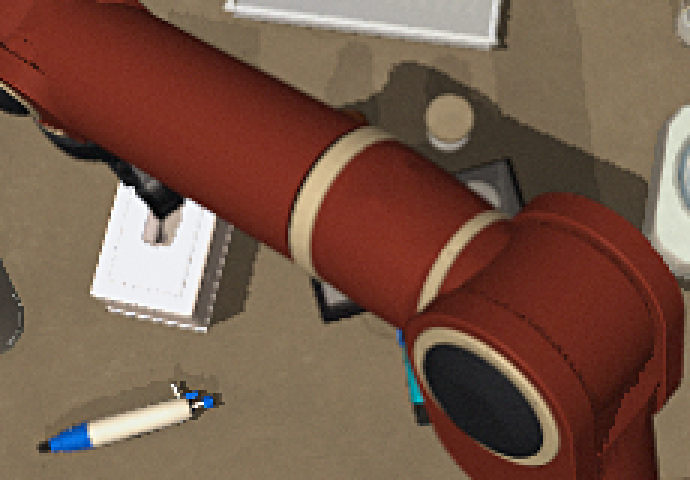

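The cover stands upright and let go on the bench at about crop (155,250), and the bystanders in view haven't moved. The arm hides the wells, so I'll go over the box and look with the wrist camera.

>>> step_arm(plan=[{"fingers":-1,"tx":0,"ty":0,"tz":0,"turn":0.09},{"fingers":-1,"tx":0,"ty":0,"tz":0,"turn":0.09},{"fingers":-1,"tx":0,"ty":0,"tz":0,"turn":0.064},{"fingers":-1,"tx":-0.4,"ty":-0.16,"tz":0,"turn":0},{"fingers":-1,"tx":-0.45,"ty":-0.18,"tz":0,"turn":0},{"fingers":-1,"tx":-0.45,"ty":-0.18,"tz":0,"turn":0},{"fingers":-1,"tx":-0.45,"ty":-0.18,"tz":0,"turn":0},{"fingers":-1,"tx":-0.32,"ty":-0.12,"tz":0,"turn":0}])

```text
clock: 12.45
ee_pos: [0.5033, 0.1109, 0.2438]
orientation: [[-0.218, 0.976, 0.0], [0.976, 0.218, -0.002], [-0.002, -0.0, -1.0]]
ft_force: [0.8, -0.5, -0.1]
grip_width: 0.0853
finger_force: 0.0
```

>>> step_arm(plan=[{"fingers":-1,"tx":0,"ty":0,"tz":0,"turn":0},{"fingers":-1,"tx":0,"ty":0,"tz":0,"turn":0},{"fingers":-1,"tx":0,"ty":0,"tz":0,"turn":0},{"fingers":-1,"tx":0,"ty":0,"tz":0,"turn":0},{"fingers":-1,"tx":0,"ty":0,"tz":0,"turn":0},{"fingers":-1,"tx":0,"ty":0,"tz":0,"turn":0},{"fingers":-1,"tx":0,"ty":0,"tz":0,"turn":0},{"fingers":-1,"tx":0,"ty":0,"tz":0,"turn":0}])

```text
clock: 13.25
ee_pos: [0.504, 0.1146, 0.2433]
orientation: [[-0.218, 0.976, -0.0], [0.976, 0.218, 0.0], [0.0, -0.0, -1.0]]
ft_force: [0.1, -0.7, -1.0]
grip_width: 0.0856
finger_force: 0.0
```

Run:
```python
from h import *
togo(.503,.1145,.24,12.3);print(status.state()['q'])
s=status.state();d=get_image("wrist");T=wristT(d,s);np.savez("w2",T=T,**{k:d[k] for k in("K","dist_coeffs","pixels")})
cv2.imwrite("pics/w2.png",d["pixels"][:,:,::-1])
```

```text
t 13.25 p [0.504  0.1146 0.2433] yaw 12.61 tilt 0.01 w 0.0856 F [ 0.12 -0.68 -1.01]
shift units [ 0.001 -0.01   0.033] turn 0.0036
[  6.71974561  25.40260341 -32.01406348 101.79691053  15.67698574
  57.26732533 -18.75790494]
```

View pics/w2.png

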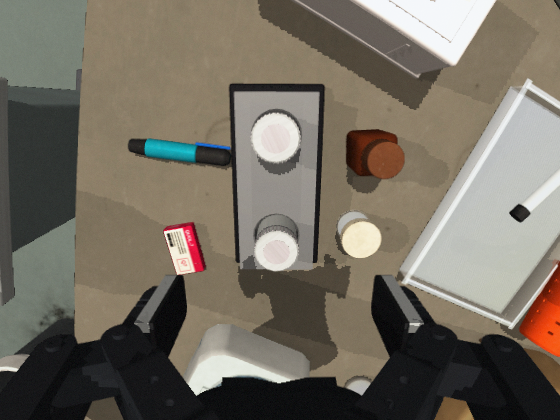

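Both cans are visible with their white tops, at (276,136) for the +y well and (277,249) for the -y well. The bottle is at (375,153) and the jar at (360,238).

Run:
```python
from h import *
d=dict(np.load("w2.npz"));im=d["pixels"].astype(int);T=d["T"]
m=(im.min(2)>195);m[:,:240]=0;m[:,320:]=0;m[:95]=0;m[280:]=0
for k in blobs(m,300):
    (u,v),r=cv2.minEnclosingCircle(k);e=cv2.fitEllipse(k)
    P=plane(d,[e[0],(u,v),(u-r,v),(u+r,v)],.092,T);print((u,v,r),e,P[:2].round(4),"dia",np.linalg.norm(P[3]-P[2]))
P=plane(d,[(230,85),(324,85),(317,263),(236,263)],.012,T);print(P.round(4),P.mean(0))
P=plane(d,[(375,153),(360,238)],.02,T);print(P)
togo(.515,.061,.2,12.4)
```

```text
(275.5, 251.0, 20.88669776916504) ((275.65496826171875, 250.54946899414062), (38.12139129638672, 40.7737922668457), 93.28375244140625) [[0.5127 0.0624 0.092 ]
 [0.5127 0.0619 0.092 ]] dia 0.04101817731484442
(275.0, 136.92391967773438, 24.09695053100586) ((274.8984680175781, 137.04408264160156), (45.8279914855957, 46.966609954833984), 171.05653381347656) [[0.4885 0.1687 0.092 ]
 [0.4886 0.1688 0.092 ]] dia 0.0424056970931533
[[ 0.43    0.2052  0.012 ]
 [ 0.5287  0.2273  0.012 ]
 [ 0.5747  0.0211  0.012 ]
 [ 0.4746 -0.0015  0.012 ]] [0.5020109  0.11302051 0.012     ]
[[0.60172469 0.17024038 0.02      ]
 [0.61520853 0.06847176 0.02      ]]
t 13.3 p [0.504  0.1146 0.2433] yaw 12.59 tilt 0.01 w 0.0855 F [ 0.23  0.1  -1.23]
shift units [-0.547 -0.009  0.433] turn 0.0023
```

>>> step_arm(plan=[{"fingers":-1,"tx":-0.27,"ty":-0.02,"tz":0.1,"turn":0},{"fingers":-1,"tx":-0.27,"ty":-0.01,"tz":0.25,"turn":0.002},{"fingers":-1,"tx":0,"ty":0,"tz":0.35,"turn":0},{"fingers":-1,"tx":0,"ty":0,"tz":0.35,"turn":0},{"fingers":-1,"tx":0,"ty":0,"tz":0.15,"turn":0},{"fingers":-1,"tx":0,"ty":0,"tz":0,"turn":0},{"fingers":-1,"tx":0,"ty":0,"tz":0,"turn":0},{"fingers":-1,"tx":0,"ty":0,"tz":0,"turn":0}], newtons=40)

```text
clock: 14.1
ee_pos: [0.5139, 0.0615, 0.1246]
orientation: [[-0.215, 0.977, 0.003], [0.977, 0.215, 0.001], [-0.0, 0.003, -1.0]]
ft_force: [-0.3, -0.6, 0.9]
grip_width: 0.0854
finger_force: 0.0
```

Run:
```python
from h import *
s=status.state();d=get_image("wrist");T=wristT(d,s);im=d["pixels"].astype(int)
m=(im.min(2)>195);m[:,:200]=0;m[:,380:]=0;m[350:]=0
for k in blobs(m,800):
    e=cv2.fitEllipse(k);P=plane(d,[e[0]],.092,T);print(e,P.round(4))
togo(.513,.062,.054,12.4)
```

```text
((276.728515625, 250.39598083496094), (64.95332336425781, 69.71333312988281), 92.72293853759766) [[0.5127 0.0627 0.092 ]]
((275.01165771484375, 46.61334991455078), (84.17579650878906, 90.2238998413086), 178.1725616455078) [[0.4886 0.1686 0.092 ]]
t 14.15 p [0.5139 0.0614 0.1247] yaw 12.41 tilt 0.17 w 0.0853 F [ 0.73 -0.55 -0.05]
shift units [ 0.008 -0.009  0.707] turn 0.0001
```

Both views agree to within 1 mm, so I'll go down and grip.

>>> step_arm(plan=[{"fingers":-1,"tx":0.01,"ty":-0.01,"tz":0.15,"turn":0},{"fingers":-1,"tx":0,"ty":0,"tz":0.25,"turn":0},{"fingers":-1,"tx":0,"ty":0,"tz":0.2,"turn":0},{"fingers":-1,"tx":0,"ty":0,"tz":0.1,"turn":0},{"fingers":-1,"tx":0,"ty":0,"tz":0,"turn":0},{"fingers":-1,"tx":0,"ty":0,"tz":0,"turn":0},{"fingers":1,"tx":0,"ty":0,"tz":0,"turn":0},{"fingers":1,"tx":0,"ty":0,"tz":0,"turn":0}])

```text
clock: 14.95
ee_pos: [0.5123, 0.062, 0.0543]
orientation: [[-0.215, 0.977, 0.002], [0.977, 0.215, 0.0], [-0.0, 0.002, -1.0]]
ft_force: [-0.3, -0.7, 0.2]
grip_width: 0.0589
finger_force: 0.0
```

>>> step_arm(plan=[{"fingers":1,"tx":0,"ty":0,"tz":0,"turn":0},{"fingers":1,"tx":0,"ty":0,"tz":0,"turn":0},{"fingers":1,"tx":0,"ty":0,"tz":0,"turn":0},{"fingers":1,"tx":0,"ty":0,"tz":0,"turn":0},{"fingers":1,"tx":0,"ty":0,"tz":0,"turn":0},{"fingers":1,"tx":0,"ty":0,"tz":0,"turn":0},{"fingers":1,"tx":0,"ty":0,"tz":-0.03,"turn":0},{"fingers":1,"tx":0,"ty":0,"tz":-0.06,"turn":0}])

```text
clock: 15.75
ee_pos: [0.5105, 0.0612, 0.0615]
orientation: [[-0.215, 0.977, -0.003], [0.977, 0.215, -0.001], [-0.0, -0.003, -1.0]]
ft_force: [-0.3, -0.6, -5.7]
grip_width: 0.0436
finger_force: 41.7
```

>>> step_arm(plan=[{"fingers":1,"tx":0,"ty":0,"tz":-0.1,"turn":0},{"fingers":1,"tx":0,"ty":0,"tz":-0.15,"turn":0},{"fingers":1,"tx":0,"ty":0,"tz":-0.15,"turn":0},{"fingers":1,"tx":0,"ty":0,"tz":-0.11,"turn":0},{"fingers":1,"tx":0,"ty":0,"tz":0,"turn":0},{"fingers":1,"tx":0,"ty":0,"tz":0,"turn":0},{"fingers":1,"tx":0,"ty":0,"tz":0,"turn":0},{"fingers":1,"tx":0,"ty":0,"tz":0,"turn":0}])

```text
clock: 16.55
ee_pos: [0.511, 0.0617, 0.1126]
orientation: [[-0.215, 0.977, -0.002], [0.977, 0.215, -0.0], [0.0, -0.002, -1.0]]
ft_force: [-0.0, 0.7, -5.1]
grip_width: 0.0431
finger_force: 41.8
```

Run:
```python
from h import *
F=[]
for i in range(8):
    F.append(status.state()["ft_force"]);get_image("side")
print(np.array(F).round(2)[:,2],np.mean(F,0))
togo(.513,.062,.054,12.4)
```

```text
[-5.1  -5.03 -4.67 -4.55 -4.54 -4.99 -4.94 -5.17] [ 0.18665664 -0.08384274 -4.87334808]
t 16.95 p [0.5116 0.0619 0.1133] yaw 12.41 tilt 0.01 w 0.0432 F [-0.28 -0.52 -6.  ]
shift units [-0.002  0.014  0.593] turn 0.0001
```

It weighs 4.9 N, about 0.5 kg, so this is the heavier can. I'll put it back and lift the other one.

>>> step_arm(plan=[{"fingers":1,"tx":0,"ty":0,"tz":0.1,"turn":0},{"fingers":1,"tx":0,"ty":0,"tz":0.15,"turn":0},{"fingers":1,"tx":0,"ty":0,"tz":0.15,"turn":0},{"fingers":1,"tx":0,"ty":0,"tz":0.1,"turn":0},{"fingers":1,"tx":0,"ty":0,"tz":0.06,"turn":0},{"fingers":1,"tx":0,"ty":0,"tz":0.03,"turn":0},{"fingers":1,"tx":0,"ty":0,"tz":0,"turn":0},{"fingers":1,"tx":0,"ty":0,"tz":0,"turn":0}])

```text
clock: 17.75
ee_pos: [0.5122, 0.062, 0.0547]
orientation: [[-0.215, 0.977, 0.001], [0.977, 0.215, 0.0], [0.0, 0.001, -1.0]]
ft_force: [-0.8, 0.5, -4.4]
grip_width: 0.0431
finger_force: 41.7
```

Not touching the floor yet, so I'll go down another 1.5 mm and check.

>>> step_arm(plan=[{"fingers":1,"tx":0,"ty":0,"tz":0.01,"turn":0},{"fingers":1,"tx":0,"ty":0,"tz":0.005,"turn":0},{"fingers":1,"tx":0,"ty":0,"tz":0,"turn":0},{"fingers":1,"tx":0,"ty":0,"tz":0,"turn":0},{"fingers":1,"tx":0,"ty":0,"tz":0,"turn":0},{"fingers":1,"tx":0,"ty":0,"tz":0,"turn":0},{"fingers":1,"tx":0,"ty":0,"tz":0,"turn":0},{"fingers":1,"tx":0,"ty":0,"tz":0,"turn":0}])

```text
clock: 18.55
ee_pos: [0.5123, 0.062, 0.0543]
orientation: [[-0.215, 0.977, 0.002], [0.977, 0.215, -0.0], [-0.001, 0.002, -1.0]]
ft_force: [-1.4, -0.3, 5.7]
grip_width: 0.0433
finger_force: 42.4
```

>>> step_arm(plan=[{"fingers":-1,"tx":0,"ty":0,"tz":0,"turn":0},{"fingers":-1,"tx":0,"ty":0,"tz":0,"turn":0},{"fingers":-1,"tx":0,"ty":0,"tz":0,"turn":0},{"fingers":-1,"tx":0,"ty":0,"tz":0,"turn":0},{"fingers":-1,"tx":0,"ty":0,"tz":-0.15,"turn":0},{"fingers":-1,"tx":0,"ty":0,"tz":-0.25,"turn":0},{"fingers":-1,"tx":0,"ty":0,"tz":-0.25,"turn":0},{"fingers":-1,"tx":0,"ty":0,"tz":-0.1,"turn":0}])

```text
clock: 19.35
ee_pos: [0.5129, 0.0623, 0.1298]
orientation: [[-0.215, 0.977, 0.004], [0.977, 0.215, 0.001], [0.0, 0.004, -1.0]]
ft_force: [-0.8, 0.3, -0.3]
grip_width: 0.0855
finger_force: 0.0
```

>>> step_arm(plan=[{"fingers":-1,"tx":0.2,"ty":0,"tz":0,"turn":0},{"fingers":-1,"tx":0.3,"ty":0,"tz":0,"turn":0},{"fingers":-1,"tx":0.3,"ty":0,"tz":0,"turn":0},{"fingers":-1,"tx":0.2,"ty":0,"tz":0,"turn":0},{"fingers":-1,"tx":0.09,"ty":0,"tz":0,"turn":0},{"fingers":-1,"tx":0,"ty":0,"tz":0,"turn":0},{"fingers":-1,"tx":0,"ty":0,"tz":0,"turn":0},{"fingers":-1,"tx":0,"ty":0,"tz":0,"turn":0}])

```text
clock: 20.15
ee_pos: [0.4886, 0.1664, 0.1275]
orientation: [[-0.212, 0.977, -0.0], [0.977, 0.212, -0.001], [-0.001, -0.001, -1.0]]
ft_force: [-0.2, -0.2, -0.9]
grip_width: 0.0854
finger_force: 0.0
```

Run:
```python
from h import *
s=status.state();d=get_image("wrist");T=wristT(d,s);im=d["pixels"].astype(int)
m=(im.min(2)>195);m[:,:200]=0;m[:,380:]=0;m[350:]=0
for k in blobs(m,800):
    e=cv2.fitEllipse(k);P=plane(d,[e[0]],.092,T);print(e,P.round(4))
togo(.489,.1685,.0545,12.4);print(s['q'])
```

```text
((278.4664306640625, 244.68919372558594), (56.674278259277344, 69.12074279785156), 65.25399780273438) [[0.4878 0.1701 0.092 ]]
t 20.2 p [0.4886 0.1665 0.1276] yaw 12.25 tilt 0.06 w 0.0851 F [ 0.09 -0.17 -0.4 ]
shift units [0.019 0.008 0.731] turn -0.0017
[ -3.52239188  33.52876937 -26.70345883 109.94345063  22.03434829
  41.63238416 -30.8632881 ]
```

>>> step_arm(plan=[{"fingers":-1,"tx":0.025,"ty":0,"tz":0.15,"turn":0},{"fingers":-1,"tx":0,"ty":0,"tz":0.25,"turn":0},{"fingers":-1,"tx":0,"ty":0,"tz":0.2,"turn":0},{"fingers":-1,"tx":0,"ty":0,"tz":0.13,"turn":0},{"fingers":-1,"tx":0,"ty":0,"tz":0,"turn":0},{"fingers":-1,"tx":0,"ty":0,"tz":0,"turn":0},{"fingers":1,"tx":0,"ty":0,"tz":0,"turn":0},{"fingers":1,"tx":0,"ty":0,"tz":0,"turn":0}])

```text
clock: 21.0
ee_pos: [0.4883, 0.171, 0.0558]
orientation: [[-0.215, 0.977, 0.002], [0.977, 0.215, 0.001], [0.0, 0.002, -1.0]]
ft_force: [0.1, -0.1, 0.9]
grip_width: 0.0591
finger_force: 0.0
```

>>> step_arm(plan=[{"fingers":1,"tx":0,"ty":0,"tz":0,"turn":0},{"fingers":1,"tx":0,"ty":0,"tz":0,"turn":0},{"fingers":1,"tx":0,"ty":0,"tz":0,"turn":0},{"fingers":1,"tx":0,"ty":0,"tz":0,"turn":0},{"fingers":1,"tx":0,"ty":0,"tz":0,"turn":0},{"fingers":1,"tx":0,"ty":0,"tz":0,"turn":0},{"fingers":1,"tx":0,"ty":0,"tz":-0.03,"turn":0},{"fingers":1,"tx":0,"ty":0,"tz":-0.06,"turn":0}])

```text
clock: 21.8
ee_pos: [0.4869, 0.1704, 0.0635]
orientation: [[-0.215, 0.977, -0.002], [0.977, 0.215, -0.001], [-0.0, -0.002, -1.0]]
ft_force: [0.4, -1.0, -1.4]
grip_width: 0.0434
finger_force: 40.8
```

>>> step_arm(plan=[{"fingers":1,"tx":0,"ty":0,"tz":-0.1,"turn":0},{"fingers":1,"tx":0,"ty":0,"tz":-0.15,"turn":0},{"fingers":1,"tx":0,"ty":0,"tz":-0.15,"turn":0},{"fingers":1,"tx":0,"ty":0,"tz":-0.11,"turn":0},{"fingers":1,"tx":0,"ty":0,"tz":0,"turn":0},{"fingers":1,"tx":0,"ty":0,"tz":0,"turn":0},{"fingers":1,"tx":0,"ty":0,"tz":0,"turn":0},{"fingers":1,"tx":0,"ty":0,"tz":0,"turn":0}])

```text
clock: 22.6
ee_pos: [0.4872, 0.1705, 0.1142]
orientation: [[-0.215, 0.977, -0.002], [0.977, 0.215, -0.001], [-0.0, -0.002, -1.0]]
ft_force: [0.6, -0.4, -1.4]
grip_width: 0.0432
finger_force: 40.9
```

Run:
```python
from h import *
F=[]
for i in range(8):
    F.append(status.state()["ft_force"]);d=get_image("side")
print(np.array(F).round(2)[:,2],np.mean(F,0))
togo(.489,.1685,.0545,12.4)
cv2.imwrite("pics/s3.png",cv2.resize(d["pixels"][130:300,200:400,::-1],None,fx=3.5,fy=3.5))
```

```text
[-1.37 -1.61 -2.09 -0.27 -1.12 -1.59 -1.2  -1.42] [-0.16649355 -0.13514943 -1.33294254]
t 23.0 p [0.4876 0.1708 0.1148] yaw 12.41 tilt 0.01 w 0.0432 F [ 0.01  0.35 -1.33]
shift units [-0.025  0.008  0.603] turn 0.0001
```

View pics/s3.png

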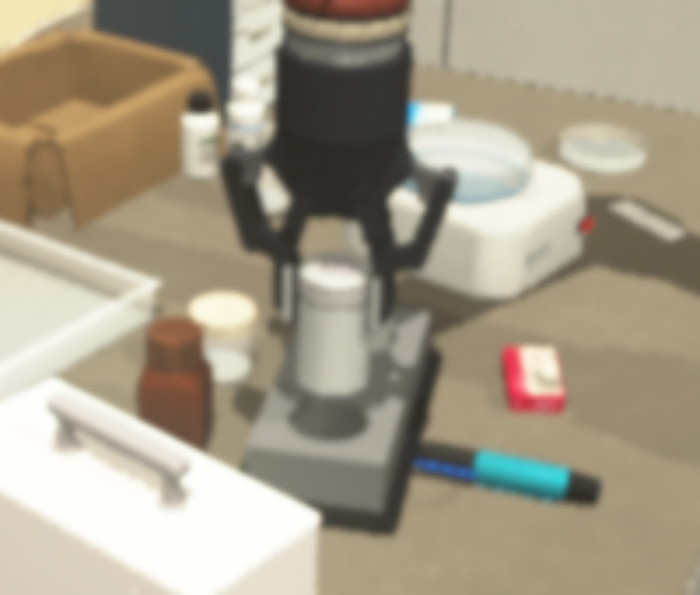

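At 1.4 N, this is the lighter can. The picture shows it upright and clear of its well, with its foot at about (330,390) above the mouth at (330,415). I'll put it back.

>>> step_arm(plan=[{"fingers":1,"tx":0,"ty":0,"tz":0.1,"turn":0},{"fingers":1,"tx":0,"ty":0,"tz":0.15,"turn":0},{"fingers":1,"tx":0,"ty":0,"tz":0.15,"turn":0},{"fingers":1,"tx":0,"ty":0,"tz":0.1,"turn":0},{"fingers":1,"tx":0,"ty":0,"tz":0.06,"turn":0},{"fingers":1,"tx":0,"ty":0,"tz":0.03,"turn":0},{"fingers":1,"tx":0,"ty":0,"tz":0.01,"turn":0},{"fingers":1,"tx":0,"ty":0,"tz":0,"turn":0}])

```text
clock: 23.8
ee_pos: [0.4873, 0.1707, 0.0557]
orientation: [[-0.215, 0.977, -0.0], [0.977, 0.215, -0.001], [-0.001, -0.0, -1.0]]
ft_force: [-1.3, -0.7, 5.0]
grip_width: 0.0432
finger_force: 41.3
```

>>> step_arm(plan=[{"fingers":1,"tx":0,"ty":0,"tz":0.005,"turn":0},{"fingers":1,"tx":0,"ty":0,"tz":0,"turn":0},{"fingers":1,"tx":0,"ty":0,"tz":0,"turn":0},{"fingers":1,"tx":0,"ty":0,"tz":0,"turn":0},{"fingers":1,"tx":0,"ty":0,"tz":0,"turn":0},{"fingers":1,"tx":0,"ty":0,"tz":0,"turn":0},{"fingers":1,"tx":0,"ty":0,"tz":0,"turn":0},{"fingers":1,"tx":0,"ty":0,"tz":0,"turn":0}])

```text
clock: 24.6
ee_pos: [0.4874, 0.1707, 0.0557]
orientation: [[-0.215, 0.977, 0.0], [0.977, 0.215, -0.001], [-0.001, 0.0, -1.0]]
ft_force: [-3.1, -1.0, 8.7]
grip_width: 0.043
finger_force: 41.7
```

>>> step_arm(plan=[{"fingers":-1,"tx":0,"ty":0,"tz":0,"turn":0},{"fingers":-1,"tx":0,"ty":0,"tz":0,"turn":0},{"fingers":-1,"tx":0,"ty":0,"tz":0,"turn":0},{"fingers":-1,"tx":0,"ty":0,"tz":0,"turn":0},{"fingers":-1,"tx":0,"ty":0,"tz":-0.15,"turn":0},{"fingers":-1,"tx":0,"ty":0,"tz":-0.25,"turn":0},{"fingers":-1,"tx":0,"ty":0,"tz":-0.25,"turn":0},{"fingers":-1,"tx":0,"ty":0,"tz":-0.1,"turn":0}])

```text
clock: 25.4
ee_pos: [0.4888, 0.1714, 0.1313]
orientation: [[-0.215, 0.977, 0.003], [0.977, 0.215, 0.002], [0.001, 0.004, -1.0]]
ft_force: [-0.1, 1.2, -0.8]
grip_width: 0.0855
finger_force: 0.0
```

>>> step_arm(plan=[{"fingers":-1,"tx":-0.2,"ty":0,"tz":0,"turn":0},{"fingers":-1,"tx":-0.3,"ty":0,"tz":0,"turn":0},{"fingers":-1,"tx":-0.3,"ty":0,"tz":0,"turn":0},{"fingers":-1,"tx":-0.2,"ty":0,"tz":0,"turn":0},{"fingers":-1,"tx":-0.11,"ty":0,"tz":0,"turn":0},{"fingers":-1,"tx":0,"ty":0,"tz":0,"turn":0},{"fingers":-1,"tx":0,"ty":0,"tz":0,"turn":0},{"fingers":-1,"tx":0,"ty":0,"tz":0,"turn":0}])

```text
clock: 26.2
ee_pos: [0.5112, 0.0642, 0.1294]
orientation: [[-0.218, 0.976, -0.0], [0.976, 0.218, 0.001], [0.001, 0.0, -1.0]]
ft_force: [0.4, 0.2, 0.4]
grip_width: 0.0858
finger_force: 0.0
```

Run:
```python
from h import *
s=status.state();d=get_image("wrist");T=wristT(d,s);im=d["pixels"].astype(int)
m=(im.min(2)>195);m[:,:200]=0;m[:,380:]=0;m[350:]=0
for k in blobs(m,800):
    e=cv2.fitEllipse(k);P=plane(d,[e[0]],.092,T);print(e,P.round(4))
togo(.512,.062,.0545,12.4);print(s['q'])
```

```text
((279.5902404785156, 252.10748291015625), (63.02412796020508, 67.569580078125), 91.4355697631836) [[0.5122 0.0626 0.092 ]]
((278.1264953613281, 55.4005126953125), (81.52910614013672, 86.7386703491211), 178.03025817871094) [[0.4878 0.1684 0.092 ]]
t 26.25 p [0.5112 0.0641 0.1294] yaw 12.57 tilt 0.06 w 0.0854 F [-0.32 -0.29  0.36]
shift units [-0.023  0.003  0.749] turn 0.0019
[  8.98031856  33.47982096 -27.87490928 110.01298289  22.59420659
  41.92056728 -19.45709494]
```

>>> step_arm(plan=[{"fingers":-1,"tx":-0.01,"ty":0,"tz":0.15,"turn":0},{"fingers":-1,"tx":0,"ty":0,"tz":0.25,"turn":0},{"fingers":-1,"tx":0,"ty":0,"tz":0.2,"turn":0},{"fingers":-1,"tx":0,"ty":0,"tz":0.15,"turn":0},{"fingers":-1,"tx":0,"ty":0,"tz":0,"turn":0},{"fingers":-1,"tx":0,"ty":0,"tz":0,"turn":0},{"fingers":1,"tx":0,"ty":0,"tz":0,"turn":0},{"fingers":1,"tx":0,"ty":0,"tz":0,"turn":0}], newtons=50)

```text
clock: 27.05
ee_pos: [0.5124, 0.0617, 0.0553]
orientation: [[-0.215, 0.977, 0.002], [0.977, 0.215, 0.0], [0.0, 0.002, -1.0]]
ft_force: [0.3, 0.2, 0.2]
grip_width: 0.0593
finger_force: 0.0
```

>>> step_arm(plan=[{"fingers":1,"tx":0,"ty":0,"tz":0,"turn":0},{"fingers":1,"tx":0,"ty":0,"tz":0,"turn":0},{"fingers":1,"tx":0,"ty":0,"tz":0,"turn":0},{"fingers":1,"tx":0,"ty":0,"tz":0,"turn":0},{"fingers":1,"tx":0,"ty":0,"tz":0,"turn":0},{"fingers":1,"tx":0,"ty":0,"tz":0,"turn":0},{"fingers":1,"tx":0,"ty":0,"tz":-0.03,"turn":0},{"fingers":1,"tx":0,"ty":0,"tz":-0.06,"turn":0}])

```text
clock: 27.85
ee_pos: [0.5108, 0.0607, 0.0626]
orientation: [[-0.215, 0.977, -0.002], [0.977, 0.215, -0.001], [-0.0, -0.003, -1.0]]
ft_force: [0.3, -0.8, -5.3]
grip_width: 0.0431
finger_force: 51.7
```

>>> step_arm(plan=[{"fingers":1,"tx":0,"ty":0,"tz":-0.1,"turn":0},{"fingers":1,"tx":0,"ty":0,"tz":-0.2,"turn":0},{"fingers":1,"tx":0,"ty":0,"tz":-0.25,"turn":0},{"fingers":1,"tx":0,"ty":0,"tz":-0.25,"turn":0},{"fingers":1,"tx":0,"ty":0,"tz":-0.25,"turn":0},{"fingers":1,"tx":0,"ty":0,"tz":-0.2,"turn":0},{"fingers":1,"tx":0,"ty":0,"tz":-0.1,"turn":0},{"fingers":1,"tx":0,"ty":0,"tz":-0.05,"turn":0}])

```text
clock: 28.65
ee_pos: [0.5114, 0.0613, 0.2041]
orientation: [[-0.215, 0.977, 0.0], [0.977, 0.215, -0.0], [-0.0, 0.0, -1.0]]
ft_force: [0.0, 0.8, -4.7]
grip_width: 0.0431
finger_force: 52.5
```

>>> step_arm(plan=[{"fingers":1,"tx":0,"ty":0,"tz":0,"turn":0},{"fingers":1,"tx":0,"ty":0,"tz":0,"turn":0},{"fingers":1,"tx":0,"ty":0,"tz":0,"turn":0},{"fingers":1,"tx":0,"ty":0,"tz":0,"turn":0},{"fingers":1,"tx":0,"ty":0,"tz":0,"turn":0},{"fingers":1,"tx":0,"ty":0,"tz":0,"turn":0},{"fingers":1,"tx":0,"ty":0,"tz":0,"turn":0},{"fingers":1,"tx":0,"ty":0,"tz":0,"turn":0}])

```text
clock: 29.45
ee_pos: [0.5117, 0.0613, 0.2033]
orientation: [[-0.215, 0.977, 0.0], [0.977, 0.215, 0.0], [0.0, 0.0, -1.0]]
ft_force: [0.0, 0.5, -5.6]
grip_width: 0.0431
finger_force: 52.5
```

Run:
```python
from h import *
togo(.512,.062,.2,12.4);s=status.state();print(s["qvel"].round(2),s["finger_force"])
d=get_image("side")
cv2.imwrite("pics/s4.png",cv2.resize(d["pixels"][110:310,180:420,::-1],None,fx=3,fy=3))
```

```text
t 29.45 p [0.5117 0.0613 0.2033] yaw 12.41 tilt 0.0 w 0.0431 F [ 0.04  0.49 -5.61]
shift units [0.006 0.004 0.033] turn 0.0001
[0.07 0.08 0.08 0.08 0.02 0.02 0.02] 52.46479107270716
```

View pics/s4.png

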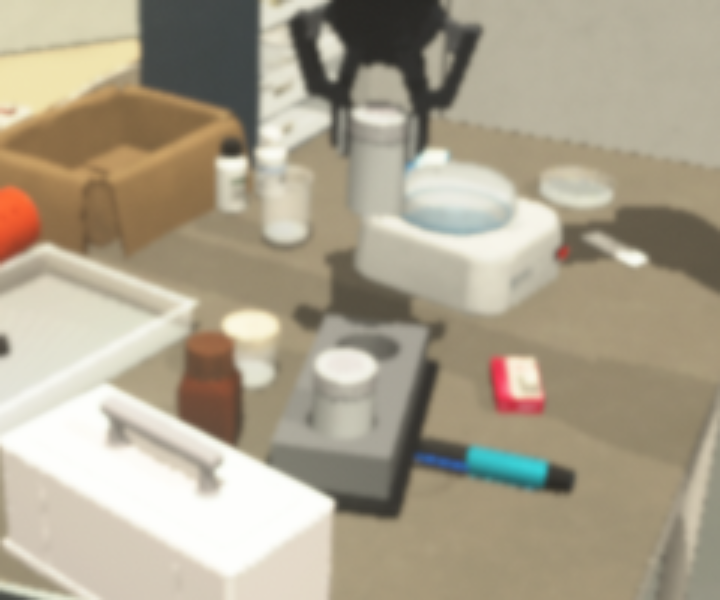

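The heavier can hangs upright with its foot at about (378,210), roughly 165 mm above the bench. The lighter can stands in its well at (345,395), the cover stands beside the box, and the bystanders in view haven't moved.

```bash
python3 -c "
from rig import hand_in
print(hand_in())"
```

```text
the job is handed in; nothing more can be done
None
```

Job handed in: the cover stands on the bench beside the box, the lighter can (about 1.4 N) is back in its +y well, and the arm is holding the heavier one (about 4.9 N) upright and still above the box with its foot about 165 mm above the bench; hand-in returned no verdict.

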